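# Close up a row of specimen boxes in its transit rack and lock it

### The arm

A 7-joint arm with a two-finger parallel gripper is mounted at the origin on the work surface. World frame = base frame: x ahead of the robot, y to its left, z up, the work surface at z = 0. Lengths are in m, angles in rad, forces in N, time in s.
With the tool pointing down it reaches from about 0.4 to 0.9 m from the base axis. Payload 5.6 kg.
Tool frame: the origin (TCP) lies midway between the tips of the shut fingers; the grasp point (between the pads) lies 19 mm behind it; y points along the fingers, z is the direction in which the jaws open and shut, and the axes are right-handed (so a half turn about y gives the same grasp; the last joint's range is limited). The gripper opens to 92 mm and grips with 3 to 60 N. Pads are 20 mm wide; open, the fingers measure 128 mm over their backs; the gripper's body (75 mm by 189 mm) begins 69 mm behind the grasp point.
Start: joints at [1.179, 0.468, -0.012, 1.603, 0.006, 1.071, -0.056], TCP at [0.222, -0.611, 0.215] pointing down, gripper open.
Joint ranges: [-2.53, 2.53], [-0.31, 2.02], [-1.57, 1.55], [0.28, 2.44], [-1.29, 4.43], [0.15, 1.84], [-2.92, 2.92]. Speed limits (rad/s): [2.57, 2.57, 3.14, 3.14, 3.14, 3.14, 3.14].

### API

Orientations are given as a 3x3 rotation matrix whose columns are the frame's x, y, z axes.
In Python, from station import env, effector, solver, viewer, workorder, search_frame, tip_of gives the robot as it stands. Calls block until the motion is done:
- env.reach(position, orientation): joint-space move of the TCP to a pose.
- env.movel(position, frame=None, rate=0.15): straight line of the TCP; frame=None keeps the orientation; rate is the mean speed in m/s.
- env.goto_joints(angles): joint-space move.
- effector.release() and effector.grasp(squeeze=None): open the fingers fully, or close them until they stop; squeeze is the grip in N (None keeps the last).
- env.pause(seconds).
- solver.inverse_kinematics(position, orientation): joint angles nearest the present ones, or None.
- env.sense(): the state.
- viewer.read_camera(name): name is "scene" or "top" or "wrist"; returns (picture, depth): 400x640x3 uint8, red, green, blue; 400x640 float32, m along the optical axis (not along the pixel's ray), 0 where there is no reading.
- viewer.camera_info(name): a dict with "intrinsics" (3x3 intrinsics, pixels), "eye" and "rotation" of the camera in the world; the wrist camera has in their place "T_tool_cam" (4x4, takes a point from camera to tool coordinates, whose origin is the TCP and whose axes are the tool frame's). Camera axes: x right, y up, looking along -z (the intrinsics and any distortion apply to the point x, -y, -z); pixel columns grow to the right and rows downward; lengths in m; the calibration is good to about 2 mm. A picture is of the moment at which its call begins: read the wrist's pose just before it. camera_info takes no time and is no camera call.
A pose or a line that the arm cannot do raises env.PlanningError and nothing moves.
- workorder.finish_job(): hands the job in, once; it reports no verdict.
Trained networks look in the newest picture that a camera, given by its name, has taken for a name from the list of things; names that differ only in an ending like _2 or _b are one class to them, and where a whole thing is asked for, a point or a joint stands for the part that bears it (a point fixed in the world has none). Each returns a list of dicts, best first, with "score" (0 to 1); they miss things now and then, are a little off and sometimes report something else, mostly with a low value. They report only what shows in the picture. A call takes as long as a camera call. They do not tell look-alikes from the thing itself.
- search_frame(camera, name): "at" ([x, y, z] in m, in world coordinates, good to about 4 mm: the middle of the surface that is visible of it).
- tip_of(camera, name): "at" ([x, y, z] in m, in world coordinates, good to about 4 mm: a listed point, or the origin of a listed thing).
The state is a dict: "t": time; "joint_positions": joint angles; "joint_velocities": joint speeds; "tau": joint torques, N m; "ee_pos": TCP position; "tcp_rot": TCP orientation; "wrist_force": force on the tool from outside, world axes, zero at the start; "moment": the same for the moment, N m; "gripper_width": finger opening in m.
Only numpy, scipy, OpenCV 4.12 (cv2) and the standard library are available. Lean on these libraries where they do the work, as an engineer would, in place of code of your own. Each camera call takes 0.05 s, during which the arm holds its last target.

### The job

Get the rack of specimen boxes ready for the crossing: push the whole row of boxes along the lane, kept together without letting gaps open, until it is fully home against the end stop, then push the brass keeper with the black knob round until it lies right across the lane behind the last box. Just push with the fingertips: do not lift or tip the boxes, and leave the things lying around the rack where they are.

Things in the scene. Friction and masses are not known exactly. Their poses are not given: they have to be found in the camera images.
- rack: Specimen rack screwed to the table: white base board 340 (x) x 110 (y) x 12 mm high. Origin: centre of its underside, at table height. +x runs along the lane to the end stop, +y to the side of the keeper's pivot. Two pine guide rails, tops 26 mm above the table, at y = +-31 to +-47 mm, x = -170 to +150 mm: the lane between is 62 mm wide, its floor 12 mm above the table, open at the -x end.
- end_stop (a point): Foot of the end stop's face in the middle of the lane, at rack x = 150 mm, y = 0, on the lane floor. The end stop is an upright notched pine board across the +x end of the lane, 18 mm thick, top 68 mm above the table.
- row_home (a point): Point on the lane floor in the middle of the lane, at rack x = -30 mm: the rear (-x) face of the last box stands here when the row of four is closed up against the end stop. At the start the row stands, boxes touching, 45 to 90 mm short of that. Nothing is behind the row; a fingertip can push it at 30 to 45 mm above the table, over the rails.
- box_red: One of four equal loose white specimen boxes, in any order along the lane; clear lid with a red strip on it. 45 mm along the lane, 60 mm across it, 40 mm tall, 40 to 85 g. Origin: centre of its underside; its x and y lie along those of the rack.
- box_blue: One of four equal loose white specimen boxes, in any order along the lane; clear lid with a blue strip on it. 45 mm along the lane, 60 mm across it, 40 mm tall, 40 to 85 g. Origin: centre of its underside; its x and y lie along those of the rack.
- box_green: One of four equal loose white specimen boxes, in any order along the lane; clear lid with a green strip on it. 45 mm along the lane, 60 mm across it, 40 mm tall, 40 to 85 g. Origin: centre of its underside; its x and y lie along those of the rack.
- box_yellow: One of four equal loose white specimen boxes, in any order along the lane; clear lid with a yellow strip on it. 45 mm along the lane, 60 mm across it, 40 mm tall, 40 to 85 g. Origin: centre of its underside; its x and y lie along those of the rack.
- keeper (a joint): Angle of the brass keeper arm about its upright pivot, rad: 0 = swung right out, 2.3 = closed, square across the lane, against a hard stop. Starts at 0 to 0.5; grows as the arm swings counter-clockwise (from above) in over the open end of the lane and round towards the end stop. Light friction (under 1 N at the knob) holds it where it is left; no spring.
- keeper_pivot (a point): Pivot of the keeper arm, on top of the +y guide rail at rack x = -39, y = +39 mm, 27 mm above the table. Flat arm 80 mm long from pivot to tip, 12 mm wide, 27 to 32 mm above the table. In the rack's xy plane the arm points from the pivot at the angle (keeper - 3.871) rad from +x: closed, it points to -y and lies 3 mm behind the row that is home.
- keeper_knob (a point): Centre of the top of the round black thumb knob on the brass keeper arm, 68 mm from the pivot: an upright pin 12 mm in diameter, from 32 to 62 mm above the table.
- tub: Bystander, to be left alone: white open plastic tub, 100 mm across, 50 mm tall, standing free on the table near the rack. Origin: centre of its underside.
- jar: Bystander, to be left alone: amber glass jar with a white screw cap, 58 mm across, 78 mm tall, standing free on the table near the rack. Origin: centre of its underside.
- marker: Bystander, to be left alone: black and grey marker pen, lying, 138 mm long, 16 mm thick, 20 mm tall over its clip, standing free on the table near the rack. Origin: centre of its underside.
- pinbox: Bystander, to be left alone: clear open box of pins, 75 x 55 mm, 26 mm tall, standing free on the table near the rack. Origin: centre of its underside.
Mind the look-alikes: they are no part of the job. What is shaped like the box_green but pink is not meant.

How it is judged:
By the outcome, as a careful person would: the job done as asked, in the order asked, and still so for the second after the job is handed in, with the robot touching nothing.
It also fails if it takes over 51 s, if anything falls off the work surface, if the arm or the gripper's body presses on something with over 40 N, if the wrist force passes 120 N, or if a joint passes its speed limit or range.

## Working session

There is one attempt and no reset: what is moved stays moved. The work goes in short steps, each a Python script; the robot and the scene stay as the last script left them, time stands still between calls to the robot, and variables do not carry over. Pictures are saved under pics/ and viewed, and the job is handed in when it is done.

```bash
ls; mkdir -p pics; cat > h.py <<'E'
from station import env, effector, solver, viewer, workorder, search_frame, tip_of
import numpy as np, cv2
def snap(cam,name):
    p,d=viewer.read_camera(cam); cv2.imwrite(f'pics/{name}.png',p[:,:,::-1]); np.save(f'pics/{name}.npy',d); return p,d
E
python3 - <<'E'
from h import *
for c in ['scene','top']:
    snap(c,c+'0')
    i=viewer.camera_info(c); print(c,i)
    for n in ['rack','box_red','box_blue','box_green','box_yellow','tub','jar','marker','pinbox']:
        r=search_frame(c,n); print(n,[(np.round(q['at'],3).tolist(),round(q['score'],2)) for q in r[:3]])
    for n in ['rack','end_stop','row_home','keeper_pivot','keeper_knob','box_red','box_blue','box_green','box_yellow']:
        r=tip_of(c,n); print('tip',n,[(np.round(q['at'],3).tolist(),round(q['score'],2)) for q in r[:3]])
print(env.sense()['t'])
E
```

```text
pics
scene {'intrinsics': array([[465.0995068 ,   0.        , 316.11954114],
       [  0.        , 465.0995068 , 205.16343504],
       [  0.        ,   0.        ,   1.        ]]), 'eye': array([0.99431878, 0.24260634, 0.88303477]), 'rotation': array([[-0.37917216, -0.78828694,  0.48459485],
       [ 0.92531488, -0.32042944,  0.20277413],
       [-0.00456574,  0.52528913,  0.85091156]])}
rack [([0.585, 0.004, 0.022], 0.59), ([0.568, -0.144, 0.051], 0.55)]
box_red [([0.565, -0.142, 0.053], 0.73), ([0.556, -0.001, 0.048], 0.23)]
box_blue [([0.562, -0.094, 0.053], 0.87)]
box_green [([0.606, 0.282, 0.048], 0.88), ([0.557, 0.001, 0.05], 0.83), ([0.373, -0.1, 0.043], 0.59)]
box_yellow [([0.564, -0.052, 0.049], 0.73), ([0.512, -0.159, 0.032], 0.54), ([0.676, -0.133, 0.015], 0.34)]
tub [([0.686, 0.102, 0.002], 0.91)]
jar [([0.592, 0.18, 0.08], 0.83)]
marker [([0.674, -0.132, 0.015], 0.8)]
pinbox [([0.419, 0.008, 0.011], 0.82), ([0.514, -0.155, 0.032], 0.5)]
tip rack []
tip end_stop [([0.543, 0.089, 0.014], 0.78)]
tip row_home [([0.555, -0.092, 0.011], 0.69), ([0.506, -0.168, 0.063], 0.44)]
t
[... 1113 characters left out ...]
.032], 0.61)]
marker [([0.668, -0.132, 0.014], 0.84)]
pinbox [([0.424, 0.006, 0.003], 0.8), ([0.548, -0.024, 0.024], 0.6)]
tip rack []
tip end_stop [([0.547, 0.094, 0.015], 0.79), ([0.55, -0.055, 0.015], 0.67), ([0.577, 0.179, 0.002], 0.25)]
tip row_home [([0.548, 0.089, 0.009], 0.66)]
tip keeper_pivot [([0.671, -0.141, -0.003], 0.74), ([0.523, -0.102, 0.029], 0.72)]
tip keeper_knob [([0.506, -0.171, 0.065], 0.69)]
tip box_red [([0.564, -0.143, 0.014], 0.85), ([0.518, -0.104, 0.029], 0.3)]
tip box_blue [([0.557, -0.098, 0.01], 0.92)]
tip box_green [([0.602, 0.285, -0.001], 0.95), ([0.552, -0.01, 0.012], 0.94), ([0.359, -0.11, 0.002], 0.76)]
tip box_yellow [([0.549, -0.057, 0.014], 0.86)]
1.9
```

View pics/scene0.png

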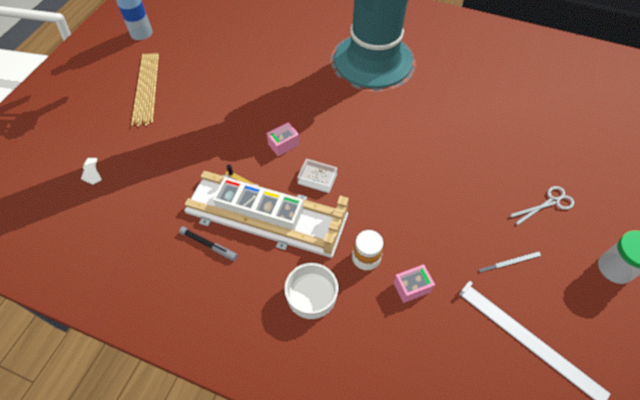

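View pics/top0.png

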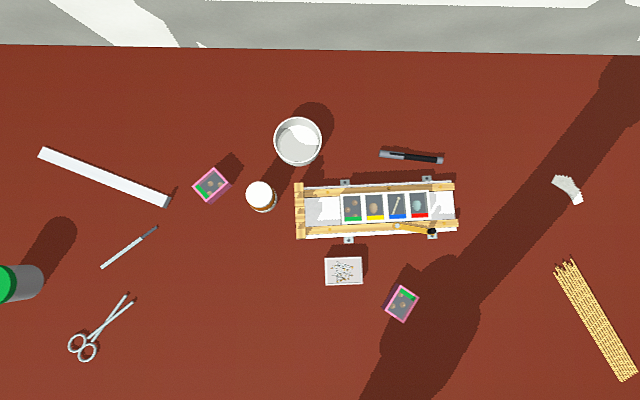

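The row runs red, blue, yellow, green towards the stop (red at about px 418,205 in the top view, end stop at px 299,210). The keeper knob is at px 431,231. Pink look-alikes at px 402,303 and 210,184 are to be ignored. Next I'll fit the rack pose from depth.

```bash
cat >> h.py <<'E'
def cloud(d,K,eye,R):
    v,u=np.mgrid[0:d.shape[0],0:d.shape[1]]
    P=np.stack([(u-K[0,2])/K[0,0]*d,-(v-K[1,2])/K[1,1]*d,-d],-1)
    return P@R.T+eye
def fitrack(P,ok,th0=94):
    # rail-top points (z 20..34mm) -> min area rectangle
    from scipy.optimize import minimize
    X=P[ok]
    return X
E
python3 - <<'E'
from h import *
for c in ['scene','top']:
    d=np.load(f'pics/{c}0.npy'); i=viewer.camera_info(c)
    P=cloud(d,i['intrinsics'],i['eye'],i['rotation'])
    roi=(d>0)&(abs(P[...,0]-.55)<.09)&(P[...,1]>-.25)&(P[...,1]<.14)
    print(c,roi.sum(),np.histogram(P[roi][:,2],bins=np.arange(-.01,.08,.005)))
    for nm,lo,hi in [('rails',.021,.031),('boxtops',.046,.058),('base',.008,.08)]:
        m=(roi&(P[...,2]>lo)&(P[...,2]<hi)).astype(np.uint8)
        n,l,s,_=cv2.connectedComponentsWithStats(m)
        for k in range(1,n):
            if s[k,4]<60: continue
            q=P[l==k][:,:2].astype(np.float32)
            r=cv2.minAreaRect(q*1000); print(nm,s[k,4],np.round(r[0],1),np.round(r[1],1),round(r[2],2),np.round(P[l==k].mean(0),4))
E
```

```text
scene 12259 (array([   5, 2332, 2604,  350, 1685,  291,  592, 1161,  220,  152,  123,
        335, 1897,  148,   78,  263,   23]), array([-0.01 , -0.005,  0.   ,  0.005,  0.01 ,  0.015,  0.02 ,  0.025,
        0.03 ,  0.035,  0.04 ,  0.045,  0.05 ,  0.055,  0.06 ,  0.065,
        0.07 ,  0.075]))
rails 156 [ 524.2 -205.9] [18.9 52.2] 2.99 [ 0.5248 -0.2055  0.0261]
rails 1494 [555.5 -72.3] [ 95.2 317.4] 3.5 [ 0.5789 -0.047   0.0258]
boxtops 2158 [554.8 -75.6] [ 63.1 182.6] 3.51 [ 0.5561 -0.0735  0.0517]
base 7181 [553.3 -60.5] [118.3 340.6] 3.09 [ 0.5641 -0.049   0.0332]
top 14877 (array([   0, 2254, 4337,  132, 2380,  161,  344, 1784,  228,   53,   19,
        158, 2454,  226,   32,  268,   47]), array([-0.01 , -0.005,  0.   ,  0.005,  0.01 ,  0.015,  0.02 ,  0.025,
        0.03 ,  0.035,  0.04 ,  0.045,  0.05 ,  0.055,  0.06 ,  0.065,
        0.07 ,  0.075]))
rails 1016 [595.9 -66.8] [ 16.7 319.9] 3.31 [ 0.5963 -0.0639  0.0265]
rails 389 [ 523.1 -168.3] [ 18.8 126.4] 2.96 [ 0.5253 -0.1766  0.0264]
rails 711 [514.4  -4.9] [ 17.6 187. ] 3.76 [ 0.5143 -0.0039  0.0264]
boxtops 2631 [557.1 -74.3] [ 60.4 181.7] 3.32 [ 0.5567 -0.0733  0.0522]
base 8253 [554.2 -59.5] [120.  340.2] 3.14 [ 0.5536 -0.0551  0.033 ]
```

```bash
python3 - <<'E'
import cv2
a=cv2.imread('pics/top0.png')[165:255,280:480]; cv2.imwrite('pics/topz.png',cv2.resize(a,None,fx=4,fy=4,interpolation=cv2.INTER_CUBIC))
E
```

```text
(no output)
```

View pics/topz.png

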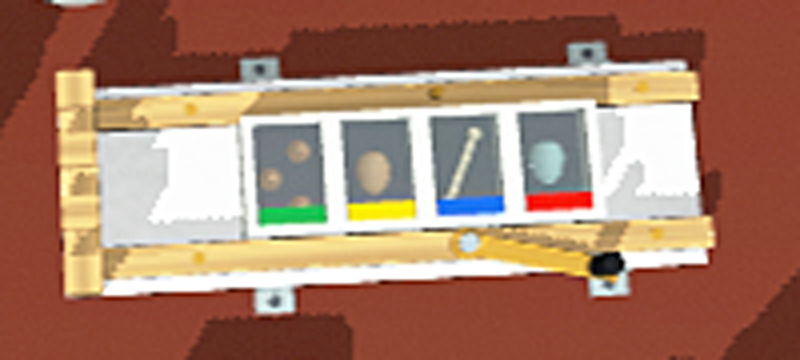

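```bash
cat >> h.py <<'E'
TH=np.deg2rad(93.3); U=np.array([np.cos(TH),np.sin(TH)]); V=np.array([-U[1],U[0]]); O=np.array([.5557,-.0593])
def W(x,y,z): return np.r_[O+U*x+V*y,z]
def tr(p): p=np.asarray(p)[:2]-O; return np.r_[p@U,p@V]
def ori(push,s=1):  # finger broad direction (jaw axis) perpendicular to push angle (world)
    z=s*np.array([-np.sin(push),np.cos(push),0]); y=np.array([0,0,-1.]); x=np.cross(y,z)
    return np.stack([x,y,z],1)
E
python3 - <<'E'
from h import *
print(np.round(env.sense()['tcp_rot'],2))
# candidate IK for the whole job
for s in (1,-1):
    print(s,[None if q is None else np.round(q,2) for q in
     [solver.inverse_kinematics(W(-140,0,35)/1 if 0 else W(-.14,0,.035),ori(TH,s)),
      solver.inverse_kinematics(W(-.04,0,.035),ori(TH,s)),
      solver.inverse_kinematics(W(-.11,.08,.042),ori(TH-np.pi/2,s)),
      solver.inverse_kinematics(W(-.06,-.03,.042),ori(TH,s))]])
E
```

```text
[[-0.94 -0.    0.34]
 [-0.34 -0.   -0.94]
 [ 0.   -1.    0.  ]]
1 [array([ 0.12,  0.62,  0.21,  1.86, -0.19,  0.68, -2.64]), array([-0.  ,  0.58,  0.15,  1.93, -0.14,  0.64, -2.85]), array([ 0.76,  0.59, -0.6 ,  2.02,  0.52,  0.68,  1.46]), array([ 0.01,  0.61,  0.17,  1.85, -0.15,  0.7 , -2.82])]
-1 [array([ 0.61,  0.67, -0.44,  1.82,  0.4 ,  0.74,  0.01]), array([ 0.52,  0.65, -0.53,  1.9 ,  0.48,  0.72, -0.23]), array([ 0.43,  0.51, -0.18,  2.04,  0.16,  0.6 , -1.37]), array([ 0.54,  0.68, -0.53,  1.81,  0.47,  0.78, -0.18])]
```

```bash
python3 - <<'E'
from h import *
effector.grasp(10)
env.reach(W(-.15,0,.14),ori(TH,-1))
s=env.sense(); print(s['t'],s['gripper_width'],tr(s['ee_pos']),s['wrist_force'])
p,d=snap('wrist','w1')
s=env.sense()
E
```

```text
5.1667 0.0007403485932819812 [-0.15194289  0.00061372] [-0.74788584 -1.03852531 -0.26573716]
```

View pics/w1.png

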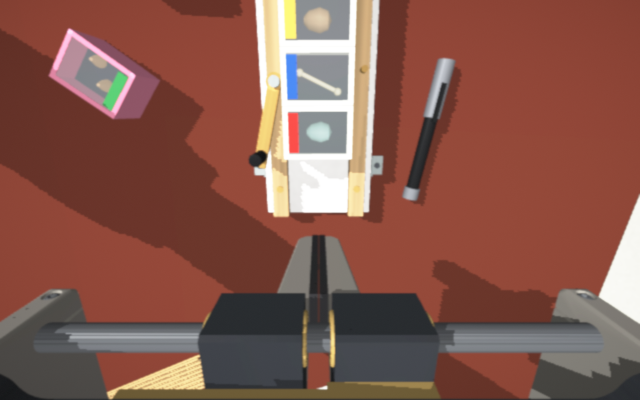

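The wrist view shows the shut fingertips (px 318,240) in line with the lane middle (px 320,180) and behind the red box, with the knob clear to the left (px 258,158). Next I'll descend and push.

```bash
python3 - <<'E'
from h import *
f=lambda: env.sense()['wrist_force']
env.movel(W(-.145,0,.036),rate=.1); f0=f(); print(env.sense()['t'],f0)
env.movel(W(-.119,0,.036),rate=.06); print((f()-f0)[:2]@U)
env.movel(W(-.05,0,.036),rate=.05); s=env.sense(); print(s['t'],tr(s['ee_pos']),s['ee_pos'][2],(f()-f0)@np.r_[U,0])
x=-.05
while x<-.03:
    x+=.002; env.movel(W(x,0,.036),rate=.03); s=env.sense(); F=(s['wrist_force']-f0)[:2]@U
    print(round(x,3),np.round(tr(s['ee_pos']),4),round(F,2))
    if F<-8: break
print(s['t']); snap('top','top2'); snap('wrist','w2'); snap('scene','scene2')
a=cv2.imread('pics/top2.png')[150:270,260:480]; cv2.imwrite('pics/top2z.png',cv2.resize(a,None,fx=3.5,fy=3.5,interpolation=cv2.INTER_CUBIC))
E
```

```text
6.4083 [-0.55941283  0.17227244 -0.01772058]
-0.7277314887142787
8.525 [-5.01330009e-02 -7.64286289e-05] 0.036044196037716025 -0.4396642091605278
-0.048 [-0.048  0.   ] -1.32
-0.046 [-0.0458 -0.    ] -0.31
-0.044 [-0.0437  0.    ] -0.3
-0.042 [-0.0416 -0.    ] -0.48
-0.04 [-0.0414  0.0002] -4.95
-0.038 [-0.0414  0.0003] -8.75
10.025
```

View pics/top2z.png

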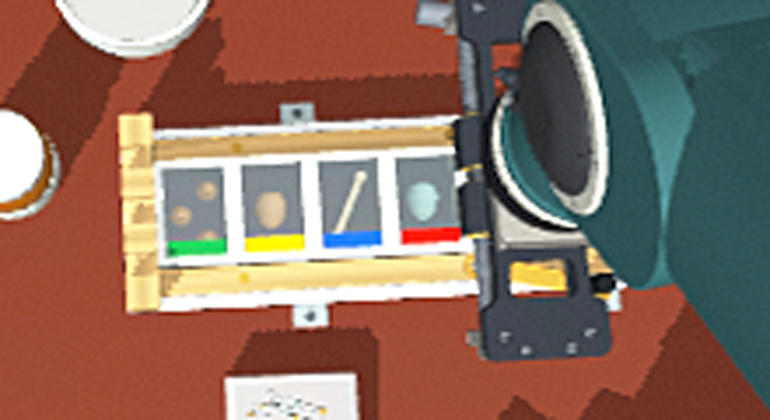

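View pics/w2.png

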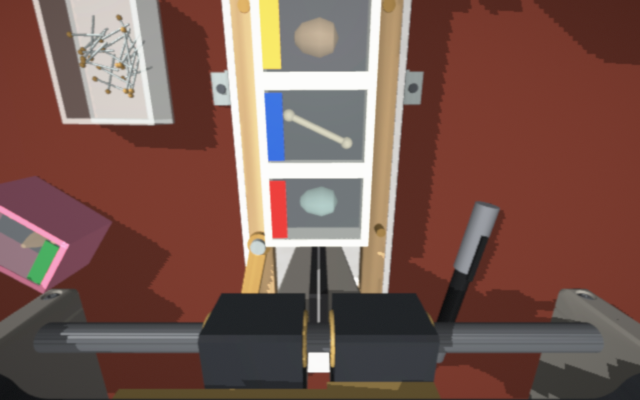

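The row is closed up and home: the four boxes touch, with green against the stop (px 160,205). Force rose from 0.5 N to 9 N at finger x = -41 mm, as expected with a finger half-width of about 10 mm. Next I'll withdraw and go round behind the knob.

```bash
cat >> h.py <<'E'
P0=np.array([-.039,.039])
def kp(adeg,g,z,r=.068):
    a=np.deg2rad(adeg); er=np.array([np.cos(a),np.sin(a)]); et=np.array([-er[1],er[0]])
    c=P0+r*er-(.016+g)*et
    return W(c[0],c[1],z), ori(TH+a+np.pi/2,-1)
E
python3 - <<'E'
from h import *
env.movel(W(-.065,0,.036),rate=.06); env.movel(W(-.075,0,.11),rate=.15)
print(env.sense()['t'])
snap('top','top3')
p,R=kp(165.4,.014,.11); env.reach(p,R); s=env.sense(); print(s['t'],s['ee_pos'],p,s['joint_positions'])
snap('wrist','w3'); snap('top','top3b'); snap('scene','scene3')
for c in ['top','scene','wrist']: print(c,[(tr(q['at']),q['at'][2],q['score']) for q in tip_of(c,'keeper_knob')[:2]])
E
```

```text
11.425
12.825 [ 0.47628965 -0.16098932  0.10965109] [ 0.47626689 -0.16128374  0.11      ] [ 0.30543367  0.36969141 -0.05490516  2.04184299  0.02953728  0.73136929
 -1.5343125 ]
top [(array([-0.10707558,  0.05215018]), 0.0619, 0.69)]
scene [(array([-0.10639598,  0.05351332]), 0.0632, 0.65), (array([0.03709785, 0.00236843]), 0.0121, 0.62)]
wrist [(array([-0.104697  ,  0.05692117]), 0.0577, 0.93)]
```

View pics/w3.png

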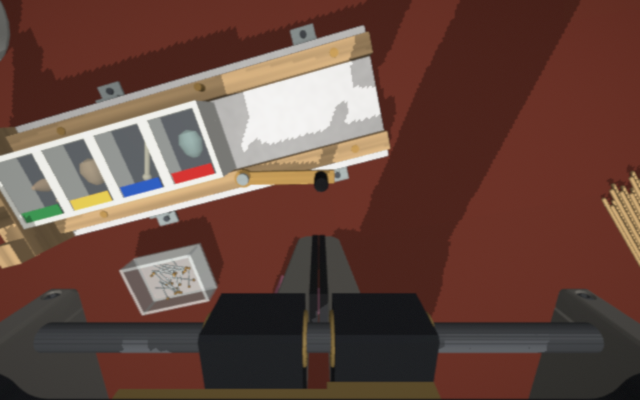

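View pics/scene3.png

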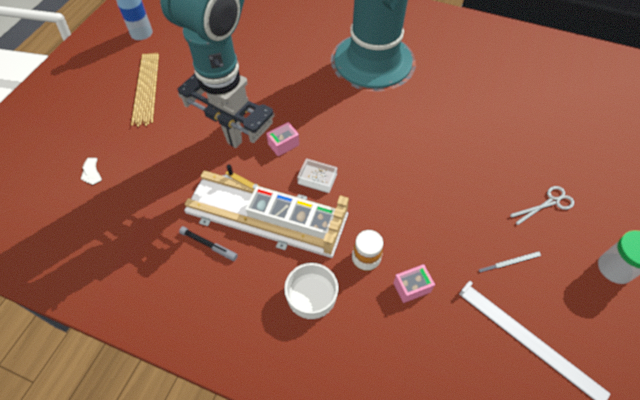

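The wrist view shows the fingertips (px 318,240) square behind the knob (px 321,182). The row is still closed up against the stop. Next I'll swing the keeper.

```bash
python3 - <<'E'
from h import *
p,R=kp(165.4,.014,.042); env.movel(p,R,rate=.1); f0=env.sense()['wrist_force']; print(f0)
a=165.4; 
def go(a,g,rate=.06):
    p,R=kp(a,g,.042); env.movel(p,R,rate=rate); s=env.sense()
    et=R[:,0]; et=np.array([*(U*-np.sin(np.deg2rad(a))+V*np.cos(np.deg2rad(a))),0])
    F=(s['wrist_force']-f0); print(round(a,1),round(s['t'],2),'Ft',round(F@et,2),np.round(F,1),np.round(tr(s['ee_pos']),4)); return F@et
go(a,0)
while a<262:
    a=min(a+10,262)
    if abs(go(a,0))>12: print('stop'); break
print(env.sense()['joint_positions']); snap('wrist','w4'); snap('scene','scene4')
E
```

```text
[0.91733715 0.51744539 0.06265696]
165.4 14.34 Ft -1.67 [-1.7 -0.2  0. ] [-0.1009  0.071 ]
175.4 14.69 Ft -0.99 [-1.  -0.3  0.4] [-0.1055  0.0607]
185.4 15.04 Ft -1.85 [-1.8 -0.2  0.2] [-0.1081  0.0491]
195.4 15.39 Ft -1.34 [-1.  -1.3  0.6] [-0.1087  0.037 ]
205.4 15.74 Ft -1.91 [-1.8 -0.8  0. ] [-0.1073  0.0249]
215.4 16.09 Ft -1.76 [-1.6 -0.9 -0.2] [-0.1038  0.0133]
225.4 16.44 Ft -0.69 [-0.7 -0.3 -0.3] [-0.0984  0.0024]
235.4 16.79 Ft -1.4 [-0.8 -1.2 -1. ] [-0.0911 -0.0073]
245.4 17.14 Ft -0.79 [-1.4 -0.3  0.5] [-0.0822 -0.0157]
255.4 17.49 Ft -0.57 [-0.6 -0.5 -0.5] [-0.072  -0.0224]
262 17.77 Ft -0.68 [-0.3 -0.7  0.2] [-0.0647 -0.0258]
[ 0.49397384  0.66035155 -0.45878861  1.82122015  0.40773954  0.75483993
 -0.2695377 ]
```

View pics/w4.png

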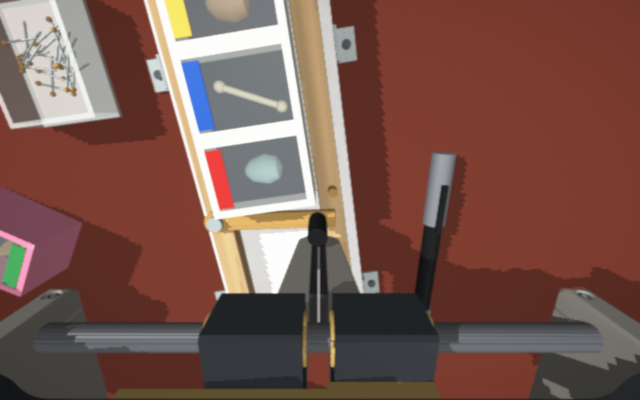

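The knob (px 318,228) sits centred on the fingertips, and the arm is nearly across the lane behind the red box. Now the last few degrees, up to the hard stop.

```bash
python3 - <<'E'
from h import *
p,R=kp(262,0,.042)
f0=env.sense()['wrist_force']; a=262
while a<281:
    a+=1.5; g=0
    aa=min(a,270); g=-(a-aa)*np.deg2rad(1)*.068
    p,R=kp(aa,g,.042); env.movel(p,R,rate=.03); s=env.sense(); F=(s['wrist_force']-f0)[:2]@U
    print(a,round(s['t'],2),round(F,2),np.round(tr(s['ee_pos']),4))
    if F<-9: break
x=tr(s['ee_pos'])
snap('wrist','w5')
env.movel(W(x[0]-.03,x[1],.042),rate=.06); env.movel(W(x[0]-.04,x[1],.13),rate=.15)
env.reach(W(-.2,0,.25),ori(TH,-1)); print(env.sense()['t'])
snap('top','top6'); snap('scene','scene6'); snap('wrist','w6')
for c in ['top','scene','wrist']:
  for n in ['keeper_knob','keeper_pivot']: print(c,n,[(np.round(tr(q['at']),4),q['score']) for q in tip_of(c,n)[:2]])
for n in ['tub','jar','marker','pinbox']: print(n,[np.round(q['at'],3) for q in search_frame('top',n)[:1]])
a=cv2.imread('pics/top6.png')[150:270,260:480]; cv2.imwrite('pics/top6z.png',cv2.resize(a,None,fx=3.5,fy=3.5,interpolation=cv2.INTER_CUBIC))
E
```

```text
263.5 18.12 -1.02 [-0.0628 -0.0267]
265.0 18.38 -1.56 [-0.0608 -0.0274]
266.5 18.62 -0.41 [-0.059  -0.0279]
268.0 18.88 -0.34 [-0.0572 -0.0284]
269.5 19.12 -3.01 [-0.0563 -0.0288]
271.0 19.38 -5.28 [-0.0561 -0.0288]
272.5 19.62 -9.51 [-0.056  -0.0288]
21.825
top keeper_knob [(array([-0.04, -0.03]), 0.81), (array([0.035 , 0.0025]), 0.42)]
top keeper_pivot [(array([-0.0416,  0.0376]), 0.68)]
scene keeper_knob [(array([-0.0428, -0.03  ]), 0.61), (array([-0.0875, -0.1115]), 0.59)]
scene keeper_pivot [(array([-0.0404,  0.0402]), 0.67)]
wrist keeper_knob [(array([-0.0401, -0.0246]), 0.91)]
wrist keeper_pivot [(array([-0.0412,  0.0446]), 0.77)]
tub [array([0.702, 0.106, 0.008])]
jar [array([0.575, 0.174, 0.08 ])]
marker [array([ 0.67 , -0.136,  0.014])]
pinbox [array([0.421, 0.005, 0.002])]
```

View pics/top6z.png

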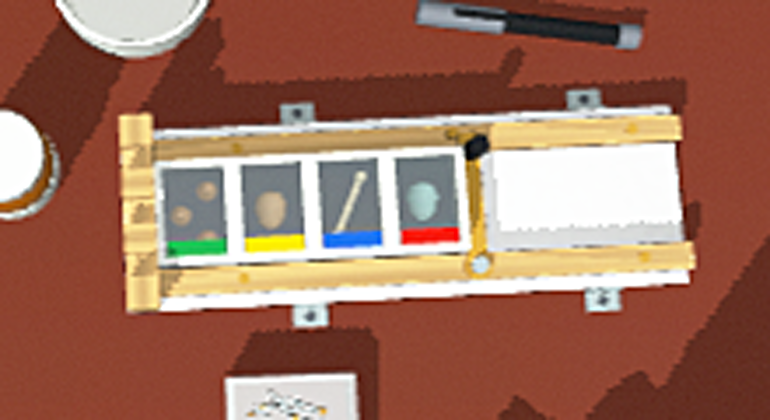

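View pics/w6.png

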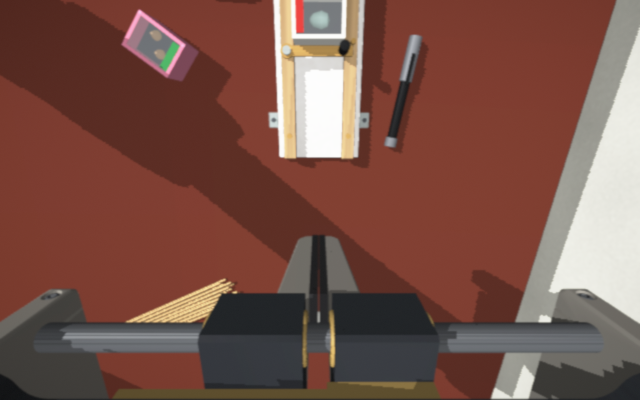

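View pics/scene6.png

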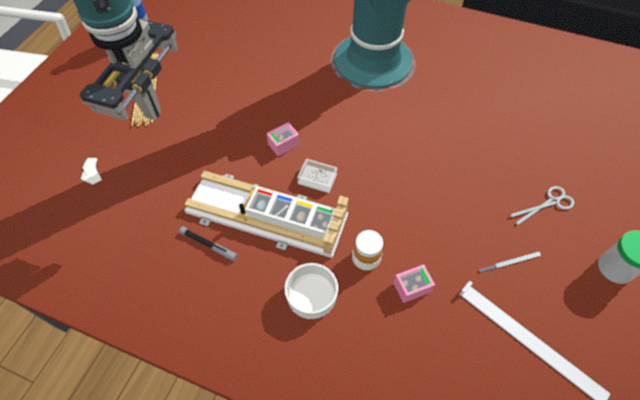

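The keeper lies square across the lane, with the knob at px 475,147 and the pivot at px 481,264 in the zoomed view. The row is closed up and the bystanders are unmoved. One numeric check of the row, then I'll hand in.

```bash
python3 - <<'E'
from h import *
d=np.load('pics/top6.npy'); i=viewer.camera_info('top'); P=cloud(d,i['intrinsics'],i['eye'],i['rotation'])
m=((d>0)&(abs(P[...,2]-.052)<.006)&(abs(P[...,0]-.55)<.06)&(P[...,1]>-.14)&(P[...,1]<.083)).astype(np.uint8)
n,l,s,_=cv2.connectedComponentsWithStats(m); k=1+s[1:,4].argmax()
r=cv2.minAreaRect((P[l==k][:,:2]*1000).astype(np.float32)); print(r,tr(np.array(r[0])/1000))
workorder.finish_job()
E
```

```text
((555.0824584960938, -7.253570556640625), (64.07965087890625, 181.5282745361328), 3.346877336502075) [ 0.05199568 -0.00237948]
the job is handed in; nothing more can be done
```

The row of four boxes is home against the end stop and the brass keeper is closed across the lane behind the red box. The job is handed in, with the last clock reading at about 22 s of the 51 s allowed.

- **Row:** I pushed with shut fingertips at 36 mm height. The boxes moved at under about 1.5 N, and the force rose to about 9 N with the fingers at rack x = -41 mm, which puts the rear face about 1 mm from row_home. Pictures show the four boxes touching, with green against the stop.
- **Keeper:** I swung the knob round until it met the hard stop at about 9.5 N. The networks then put the knob at rack (-40 to -43, -25 to -30) mm, against an expected (-39, -29) mm. Pictures show the arm square across the lane.
- **Bystanders:** The tub, jar, marker and pinbox read within about 4 mm of where they started, and the pink look-alikes show no movement in the pictures. The arm was clear of everything at the end.
- **Check that disagreed:** My last depth fit put the row's middle at rack x = 52 mm instead of 60 mm. I think this came from the fit itself, because my window cut off about 7 mm at the stop end and included the knob at the other. I did not repeat it, so the home position rests on the force readings and the pictures.

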